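Lock the filter funnel on the free manifold station and cover it

TASK

One station of the vacuum filtration manifold is free, with its membrane already on the sprung support. Fit the spare steel funnel there like the other two: enter its lugs in the collar's slots, press it down against the spring, turn it a quarter clockwise (seen from above) and let it click up home in its notches; then set the lid squarely on it. Leave the other glassware and tools on the bench as they are.

Things in the scene. Friction and masses are not known exactly. Their poses are not given: they have to be found in the camera images.
- funnel_mid (a point): The loose steel funnel: an upright open cylinder 110 mm tall, 56 mm outside diameter (51 mm inside, rim bead 59 mm), 0.25 to 0.4 kg, standing on its foot; the only loose cylinder with lugs. This point is on its axis half-way up, 55 mm above the foot. z is up the axis; x passes through its two opposite lugs (a half turn gives the same part). The lowest 5 mm taper in by 2.5 mm.
- funnel_lug (a point): Top of one of the funnel's two bayonet lugs (the +x one; the other is opposite). Each lug is a square steel stud 10 mm wide and 6 mm tall, underside 14 mm and top 20 mm above the funnel's foot; it stands out 11 mm from the wall, lug tips 78 mm apart. This point is 34 mm from the axis, 20 mm above the foot.
- lid_mid (a point): The loose steel lid with a rubber edge, plug down, black knob up, 0.1 to 0.16 kg: flange 66 mm across, underside 9 mm above the plug's lower end; plug 45 mm across, 9 mm tall, enters the funnel's mouth until the flange rests on the rim; round knob 20 mm across, 24 to 42 mm above the plug's lower end. This point is on the axis 21 mm above the plug's lower end; z is up.
- station: The free station: a fixed upright bayonet collar, bore 60 mm, outside 74 mm, its rim about 136 mm above the bench. Origin at the centre of its rim, z up; entry slots at +x and -x, notches at -y and +y. Locked, the funnel's lugs point along the station's y axis with their tops 4 mm below the rim, its foot is 24 mm below the rim and its own rim 86 mm above it.
- slot (a point): Mouth of the +x entry slot, at rim height, 33.5 mm from the station's axis; the -x slot is opposite. Slots are 18 mm wide, cut through the wall, 19 mm deep. From the foot of each a track runs a quarter turn clockwise seen from above, under a lip whose underside is 8 mm below the rim (track floor 19 mm below it), and ends just past the notch. The other way is blocked.
- notch (a point): Ceiling of the notch (on the -y side) that belongs to the +x slot: 15 mm wide, cut up into the lip, ceiling 4 mm below the rim; 33.5 mm from the axis. The other notch is opposite. To pass under the lip, lug tops must be 8.5 to 13 mm below the rim (11 is good; at 13 mm they ground). Over the notch the funnel must be let rise 4 mm or more: the spring lifts it home.
- support (a joint): Spring-loaded support plate with a white membrane disc in the station's bore; the funnel's foot rests on it. Value: how far it is pressed down, m; 0 when free (top 15 mm below the rim), 0.009 with the funnel locked, travel 0.019. Stiffness 1.1 N per mm, so about 15 N of push passes the lip.
- manifold: The fixed manifold: a steel tube 38 mm thick and 400 mm long along its y axis on two saddle feet, carrying three stations 140 mm apart, with a small black tap lever below each collar on its -x side. Origin on the bench under its middle.
- station_b: A station already in use, fixed, not to be handled: same collar with a funnel locked in it and a lid on, an example of the finished state. Origin at the centre of its collar's top rim; it rises 119 mm above that. Stations stand in a row 140 mm apart.
- station_c: The other station already in use, as station_b.
- beaker: Bystander: plain steel beaker without lugs, 62 mm wide, 95 mm tall. Origin under its foot.
- bottle: Bystander: glass bottle 70 mm wide, 165 mm tall. Origin under its foot.
- wash_bottle: Bystander: white wash bottle with a bent spout, 66 mm wide, about 160 mm tall. Origin under its foot.
- petri_stack: Bystander: stack of three dishes 90 mm wide, 46 mm tall. Origin under its foot.
- membrane_box: Bystander: flat white plastic box 64 x 64 x 28 mm. Origin under its foot.
- forceps: Bystander: flat steel forceps lying on the bench, about 150 mm long along their x, 6 mm high. Origin at bench level near the middle.
- thermometer: Bystander: white hand-held thermometer lying on the bench, 115 x 58 x 22 mm. Origin under its middle.
Mind the look-alikes: they are no part of the job. What is shaped like the part that bears funnel_mid but purple is not meant. Leave any blue look-alike of the part that bears lid_mid alone.

How it is judged:
By the outcome, as a careful person would: the job done as asked, in the order asked, and still so for the second after the job is handed in, with the robot touching nothing.
It also fails if it takes over 72 s, if anything falls off the work surface, if the arm or the gripper's body presses on something with over 40 N, if the wrist force passes 120 N, or if a joint passes its speed limit or range.

ROBOT

A 6-joint arm with a two-finger parallel gripper is mounted at the origin on the work surface. World frame = base frame: x ahead of the robot, y to its left, z up, the work surface at z = 0. Lengths are in mm, angles in rad, forces in N, time in s.
With the tool pointing down it reaches from about 350 to 725 mm from the base axis. Payload 4.3 kg.
Tool frame: the origin (TCP) lies on the centre line of the jaws, within the pads' length; the fingertips stand 17 mm ahead of it and the grasp point (between the pads) lies 2 mm behind it; z points along the fingers, y is the line along which they close (so a half turn about z gives the same grasp; the last joint's range is limited). The gripper opens to 85 mm and grips with 20 to 120 N. Pads are 22 mm wide; open, the fingers measure 114 mm over their backs; the gripper's body (76 mm by 85 mm) begins 54 mm behind the grasp point. The pads swing forward as they close: fully open they stand 13 mm farther back than shut.
Start: joints at [0.996, 0.377, 0.081, 1.274, 0, 1.46], TCP at [257.752, 514.032, 248.329] pointing down, gripper open.
Joint ranges: [-2.72, 2.72], [-0.84, 1.66], [-1.02, 1.22], [-1.77, 2.12], [-1.37, 1.28], [-3.14, 3.14]. Speed limits (rad/s): [2.57, 2.57, 3.14, 3.14, 3.14, 3.14].

INTERFACE

Orientations are given as a unit quaternion [w, x, y, z].
In Python, from cell import env gives the robot as it stands.
- The arm moves only by the tool arm_command, never from a script. Its arguments are lists of equal length, an entry for each row: "rot": the turn, a rotation vector about the tool's x, y, z in rad, a list of three; "slide": the shift along the tool's x, y, z in mm, a list of three; "jaw": the opening, from 0 (shut) to 1 (fully open). A call has 1 to 20 rows; each row shifts and turns the commanded pose from where the row before left it, along the tool's axes as they then stand; what a row does not reach is not made up. A row lasts 1/10 s, in which the tool goes at most 50 mm and 8.59 degrees, less where a joint would pass 70% of its speed; a pose out of reach is approached as far as the arm can. A call is refused whole if a number of a shift passes 50 or a number of a turn 0.15, either way. A call with a gripper value outside its range is refused whole. The fingers move at their own pace and stop on an object; "force" is the grip in N (left out, the last holds). Time passes only in rows, so rows that do not move let the fingers close. It gives the time, the measured TCP pose, the force, the opening and the grip force at its end, in the units of the state.
- env.get_obs(): the state, without advancing time (a new reading comes with each control period).
- env.grab_frame(name): name is "side" or "top" or "wrist"; returns a dict with "img" (480x640x3 uint8, blue, green, red), "depth" (480x640 float32, mm along the optical axis (not along the pixel's ray), 0 where there is no reading), "K" (3x3 intrinsics, pixels), "origin" and "attitude" of the camera in the world; the wrist camera has in their place "mount" (4x4, takes a point from camera to tool coordinates, whose origin is the TCP and whose axes are the flange's). Camera axes: x right, y up, looking along -z (the intrinsics and any distortion apply to the point x, -y, -z); pixel columns grow to the right and rows downward; lengths in mm; the calibration is good to about 2 mm. A picture is of the moment at which its call begins: read the wrist's pose just before it.
- env.finish_job(): hands the job in; it is judged then, once.
Trained networks look in the newest picture that a camera, given by its name, has taken for a name from the list of things; names that differ only in an ending like _2 or _b are one class to them, and where a whole thing is asked for, a point or a joint stands for the part that bears it (a point fixed in the world has none). Each returns a list of dicts, best first, with "score" (0 to 1); they miss things now and then, are a little off and sometimes report something else, mostly with a low value. They report only what shows in the picture. A call takes as long as a camera call. They do not tell look-alikes from the thing itself.
- env.outline_of(camera, name): "pixels" (480x640 bool, what is visible of it) and "rect" ([centre column, centre row, width, height] in pixels, round what is visible of it).
The state is a dict: "t": time; "joint_positions": joint angles; "joint_velocities": joint speeds; "joint_torque": joint torques, N m; "position": TCP position; "eef_rot": TCP orientation; "ft_force": force on the tool from outside, world axes, zero at the start; "torque": the same for the moment, N m; "gripper_width": finger opening in mm; "gripper_force": force on a finger pad.
Only numpy, scipy, OpenCV 4.12 (cv2) and the standard library are available. Lean on these libraries where they do the work, as an engineer would, in place of code of your own. Each camera call takes 0.05 s, during which the arm holds its last target. There are 200 camera calls.

## Working session

There is one attempt and no reset: what is moved stays moved. The work goes in short steps, Python scripts to look and compute and a tool call to move; the robot and the scene stay as the last step left them, time stands still between calls to the robot, and variables do not carry over. Pictures are saved under pics/ and viewed, at most 10 in all, crops included, and the job is handed in when it is done.

Besides the shell and the picture viewer there is one more tool, called after "Request:" by a JSON object that holds its "op" and its "data", one argument or row to a line. arm_command: Moves the arm, as the interface text tells. Its arguments: {"type":"object","properties":{"rot":{"type":"array"},"slide":{"type":"array"},"jaw":{"type":"array"},"force":{"type":"number"}},"required":["rot","slide","jaw"]}

```bash
mkdir -p pics; ls; cat > h.py <<'E'
import numpy as np, cv2
from scipy.spatial.transform import Rotation as R
from cell import env
def pose():
    o=env.get_obs(); q=o["eef_rot"]
    return np.array(o["position"]), R.from_quat([q[1],q[2],q[3],q[0]]), o
def cam(name):
    p,r,o=pose(); f=env.grab_frame(name)
    if name=="wrist":
        M=np.array(f["mount"]); T=np.eye(4); T[:3,:3]=r.as_matrix(); T[:3,3]=p; f["T"]=T@M
    else:
        T=np.eye(4); a=np.array(f["attitude"])
        T[:3,:3]=a if a.shape==(3,3) else R.from_quat([a[1],a[2],a[3],a[0]]).as_matrix()
        T[:3,3]=f["origin"]; f["T"]=T
    return f
def cloud(f):
    K=np.array(f["K"]); d=f["depth"]; v,u=np.mgrid[:480,:640]
    P=np.stack([(u-K[0,2])/K[0,0]*d,-(v-K[1,2])/K[1,1]*d,-d,np.ones_like(d)],-1)
    W=(P@f["T"].T)[...,:3]; W[d<=0]=np.nan
    return W
E
python3 - <<'E'
from h import *
f={}
for n in("top","side"):
    f[n]=cam(n); W=cloud(f[n]); cv2.imwrite(f"pics/{n}0.png",f[n]["img"]); np.save(n+"0.npy",W)
    print(n,f[n]["K"],f[n]["T"].round(2).tolist(), [k for k in f[n]])
    for nm in("funnel_mid","lid_mid","station","station_b","manifold","beaker","bottle","wash_bottle","petri_stack","membrane_box","forceps","thermometer"):
        for r in env.outline_of(n,nm):
            m=r["pixels"]; w=W[m]; w=w[~np.isnan(w[:,0])]
            if len(w): 
                z=np.percentile(w[:,2],98); t=w[w[:,2]>z-8]
                print(nm,round(r["score"],2),np.round(r["rect"]),"med",np.median(w,0).round(),"topz",z.round(),"topmean",((t.min(0)+t.max(0))/2).round(),"ext",(t.max(0)-t.min(0)).round())
E
```

```text
pics
top [[530.67079255   0.         330.84400576]
 [  0.         530.67079255 237.0363805 ]
 [  0.           0.           1.        ]] [[0.02, 0.98, -0.18, 330.26], [-1.0, 0.02, -0.01, 61.7], [-0.01, 0.18, 0.98, 1469.55], [0.0, 0.0, 0.0, 1.0]] ['img', 'depth', 'K', 'origin', 'attitude', 'T']
funnel_mid 0.91 [226. 251.  29.  24.] med [542. 373.  63.] topz 114.0 topmean [541. 369. 112.] ext [56. 58. 11.]
funnel_mid 0.7 [465. 311.  31.  43.] med [ 404. -287.   23.] topz 29.0 topmean [ 402. -287.   27.] ext [118.  79.  12.]
funnel_mid 0.62 [183. 248.  32.  32.] med [543. 485.  63.] topz 115.0 topmean [542. 476. 113.] ext [59. 59. 12.]
funnel_mid 0.43 [469. 246.  37.  34.] med [ 560. -279.  123.] topz 141.0 topmean [ 561. -280.  139.] ext [72. 73. 12.]
lid_mid 0.68 [293. 289.  27.  22.] med [447. 182.  16.] topz 45.0 topmean [448. 182.  43.] ext [17. 17. 12.]
lid_mid 0.62 [286. 250.  23.  21.] med [558. 204.  16.] topz 45.0 topmean [559. 206.  43.] ext [17. 19.  9.]
station 0.81 [420. 229.  35.  38.] med [ 578. -135.  226.] topz 256.0 topmean [ 588. -142.  255.] ext [20. 18. 12.]
station
[... 3490 characters left out ...]
. 12.]
bottle 0.75 [383. 250.  29.  62.] med [732.  19. 102.] topz 164.0 topmean [744.  35. 161.] ext [33. 34. 10.]
wash_bottle 0.95 [425. 299.  40.  71.] med [ 729. -145.   89.] topz 138.0 topmean [ 753. -127.  146.] ext [47. 41. 31.]
petri_stack 0.77 [291. 196.  31.  34.] med [704. 376.  42.] topz 48.0 topmean [711. 391.  46.] ext [90. 94. 11.]
membrane_box 0.6 [199. 264.  31.  30.] med [394. 271.  25.] topz 30.0 topmean [396. 283.  27.] ext [72. 70.  9.]
forceps 0.68 [280. 387.  79.  19.] med [ 409. -107.    2.] topz 7.0 topmean [ 398. -106.    3.] ext [144.  50.   9.]
thermometer 0.78 [330. 461.  69.  39.] med [ 401. -294.   20.] topz 24.0 topmean [ 402. -292.   22.] ext [120.  81.  12.]
```

```bash
python3 - <<'E'
import cv2,numpy as np
a=cv2.imread("pics/top0.png")[140:360,150:520]; b=cv2.imread("pics/side0.png")[150:480,180:480]
a=cv2.resize(a,(800,476),interpolation=cv2.INTER_CUBIC)
cv2.imwrite("pics/a.png",a); 
cv2.imwrite("pics/b.png",cv2.resize(b,(545,600),interpolation=cv2.INTER_CUBIC))
E
```

```text
(no output)
```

View pics/a.png

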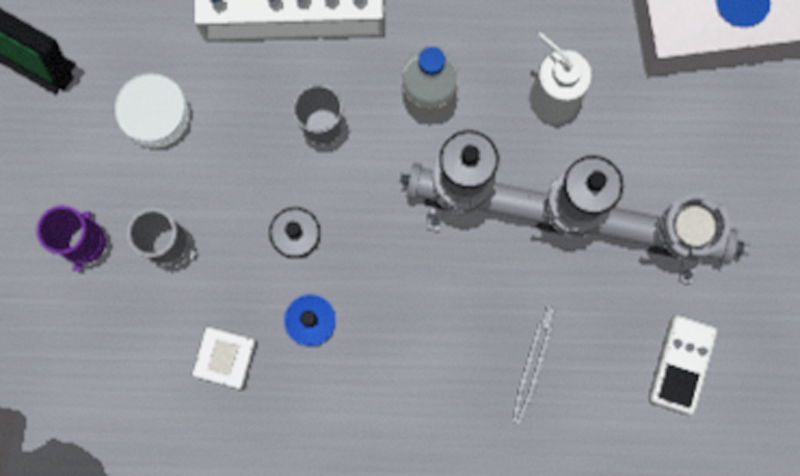

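View pics/b.png

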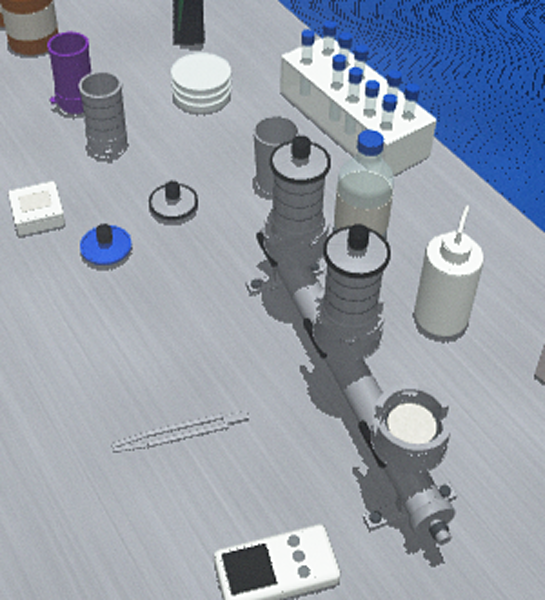

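The top view shows the steel funnel at about (153,233), the purple look-alike left of it, the steel lid at (294,232), the blue lid at (309,320) and the free station with its white membrane at (697,226).

```bash
python3 - <<'E'
from h import *
p,r,o=pose(); print(o["t"],p.round(1),r.as_matrix().round(3).tolist())
f=cam("wrist"); print(np.array(f["mount"]).round(3).tolist(), f["K"])
for n in("top","side"):
    W=np.load(n+"0.npy").reshape(-1,3); W=W[~np.isnan(W[:,0])]
    d=W-[541,369,0]; rr=np.hypot(d[:,0],d[:,1])
    s=(rr>33)&(rr<41)&(d[:,2]>10)&(d[:,2]<26); print(n,"lug",np.degrees(np.arctan2(d[s,1],d[s,0])).round().tolist())
    d=W-[560.5,-282,0]; rr=np.hypot(d[:,0],d[:,1])
    s=(rr>31)&(rr<35)&(d[:,2]<127+(5 if n=="top" else 0))&(d[:,2]>90); print(n,"slot",np.sort(np.degrees(np.arctan2(d[s,1],d[s,0]))).round().tolist())
E
```

```text
1.3 [257.8 514.1 248.3] [[-0.894, 0.448, 0.0], [0.448, 0.894, 0.0], [-0.0, 0.0, -1.0]]
[[0.0, 0.964, 0.265, 66.801], [1.0, -0.0, -0.0, -1.378], [-0.0, 0.265, -0.964, -126.332], [0.0, 0.0, 0.0, 1.0]] [[372.58002252   0.         317.9453449 ]
 [  0.         372.58002252 239.36751382]
 [  0.           0.           1.        ]]
top lug [-105.0, -109.0, -108.0, -106.0, -116.0, -113.0, -112.0, -119.0, -117.0, -115.0]
top slot [-179.0, -122.0, -101.0, -97.0, -73.0, -63.0, -57.0, -53.0, -44.0, -40.0, -40.0, -38.0, -37.0, -34.0, -31.0, -28.0, -24.0, -20.0, -19.0, -12.0, -12.0, -9.0, -4.0, -0.0, 1.0, 6.0, 9.0, 12.0, 16.0, 17.0, 19.0, 21.0, 35.0, 38.0, 107.0, 116.0, 121.0, 128.0, 131.0, 135.0, 137.0, 138.0, 141.0, 144.0, 147.0, 150.0, 155.0, 157.0, 157.0, 160.0, 161.0]
side lug [-72.0, -82.0, -71.0, -93.0, -88.0, -111.0, -107.0, -102.0, -98.0, -93.0, -94.0, -116.0, -112.0, -108.0, -117.0, -112.0, -109.0, -105.0, -117.0, -113.0, -109.0]
side slot [-134.0, -134.0, -132.0, -131.0, -128.0, -128.0, -128.0, -126.0, -125.0, -122.0, -119.0, -119.0, -117.0, -115.0, -114.0, -113.0, -112.0, -110.0, -108.0, -107.0, -105.0, -105.0, -103.0, -99.0, -99.0, -98.0, -96.0, -95.0, -91.0, -91.0, -88.0, -88.0, -83.0, -80.0, -79.0, -73.0, -33.0, -27.0, -26.0, -25.0, -24.0, -22.0, -22.0, -22.0, -19.0, -18.0, -17.0, -17.0, -17.0, -16.0, -16.0, -15.0, -15.0, -15.0, -15.0, -14.0, 5.0, 11.0, 21.0, 23.0, 25.0, 30.0, 43.0, 44.0, 45.0, 48.0, 48.0, 48.0, 51.0, 51.0, 54.0, 54.0, 54.0, 57.0, 57.0, 59.0, 60.0, 64.0, 64.0, 66.0, 66.0, 69.0, 69.0, 70.0, 72.0, 78.0, 79.0, 80.0, 82.0, 84.0, 86.0, 87.0, 88.0, 92.0, 94.0, 96.0, 101.0, 104.0, 108.0, 116.0, 122.0, 122.0, 123.0, 124.0, 124.0, 125.0, 126.0, 129.0, 129.0, 130.0, 130.0, 134.0, 136.0, 138.0, 138.0, 141.0, 142.0, 142.0, 143.0, 144.0, 145.0, 146.0, 150.0, 154.0]
```

Request:
{"op": "arm_command", "data": {
  "rot": [
    [0,0,0],
    [0,0,0],
    [0,0,0],
    [0,0,0],
    [0,0,0],
    [0,0,0],
    [0,0,0],
    [0,0,0],
    [0,0,0],
    [0,0,0],
    [0,0,-0.15],
    [0,0,-0.15],
    [0,0,-0.15],
    [0,0,-0.15],
    [0,0,-0.15],
    [0,0,-0.15],
    [0,0,-0.15],
    [0,0,0]
  ],
  "slide": [
    [-32,0,0],
    [-32,0,0],
    [-32,0,0],
    [-32,0,0],
    [-32,0,0],
    [-32,0,0],
    [-32,0,0],
    [-32,0,0],
    [-32,0,0],
    [-30,-3,0],
    [0,0,0],
    [0,0,0],
    [0,0,0],
    [0,0,0],
    [0,0,0],
    [0,0,0],
    [0,0,0],
    [0,0,0]
  ],
  "jaw": [1,1,1,1,1,1,1,1,1,1,1,1,1,1,1,1,1,1],
  "force": 60
}}

```text
t: 3.15
position: [540.7, 368.8, 248.2]
eef_rot: [-0.0, -0.288, 0.958, 0.0]
ft_force: [-0.5, -0.7, -0.1]
gripper_width: 85.7
gripper_force: 0.0
```

```bash
cat > look.py <<'E'
from h import *
import sys
def circ(xy):
    c=np.median(xy,0)
    A=np.c_[2*xy,np.ones(len(xy))]; s=np.linalg.lstsq(A,(xy**2).sum(1),rcond=None)[0]
    return s[:2],np.sqrt(s[2]+s[:2]@s[:2])
E
python3 - <<'E'
from look import *
f=cam("wrist"); p,r,o=pose(); print(o["t"],p.round(1),r.as_matrix().round(3).tolist(),np.degrees(o["joint_positions"]).round())
cv2.imwrite("pics/w1.png",f["img"]); W=cloud(f); np.save("w1.npy",W)
V=W.reshape(-1,3);V=V[~np.isnan(V[:,0])]; d=V-[541,369,0]; rr=np.hypot(d[:,0],d[:,1])
top=V[(rr<45)&(V[:,2]>100)]; print("topz",np.percentile(top[:,2],[50,90,98]).round(1))
rim=top[top[:,2]>np.percentile(top[:,2],98)-6]; c,R0=circ(rim[:,:2]); print(c.round(1),R0.round(1),((rim.min(0)+rim.max(0))/2).round(1),len(rim))
e=V[:,:2]-c; rr=np.hypot(e[:,0],e[:,1]); s=(rr>32)&(rr<42)&(V[:,2]>10)&(V[:,2]<25)
m=V[s];print(len(m), np.histogram(np.degrees(np.arctan2(e[s,1],e[s,0])),bins=np.arange(-180,181,10)))
E
```

```text
3.2 [540.7 368.8 248.2] [[-0.835, -0.55, -0.0], [-0.55, 0.835, 0.0], [0.0, 0.0, -1.0]] [29. 32. 20. 79.  0. -5.]
topz [315.6 328.8 331.6]
[571.2 388.2] 59.1 [527.4 359.2 329.5] 6656
115 (array([45,  0,  0,  0,  0,  0, 24, 35,  0,  0,  0,  0,  0,  0,  0,  0,  0,
        0,  0,  0,  0,  0,  0,  0,  0,  0,  0,  0,  0,  0,  0,  0,  0,  0,
        0, 11]), array([-180, -170, -160, -150, -140, -130, -120, -110, -100,  -90,  -80,
        -70,  -60,  -50,  -40,  -30,  -20,  -10,    0,   10,   20,   30,
         40,   50,   60,   70,   80,   90,  100,  110,  120,  130,  140,
        150,  160,  170,  180]))
```

View pics/w1.png

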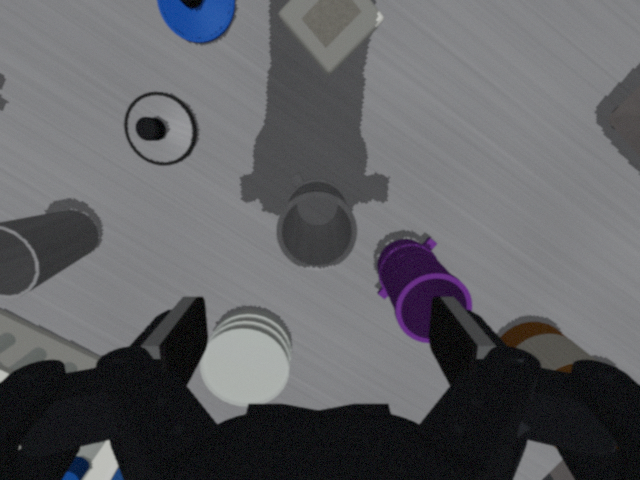

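The picture shows the steel funnel between the fingers at (316,225), its rim at (316,232) and its lugs hidden. The purple look-alike is on the right.

```bash
python3 - <<'E'
from look import *
V=np.load("w1.npy").reshape(-1,3);V=V[~np.isnan(V[:,0])]; d=V-[541,369,0]; rr=np.hypot(d[:,0],d[:,1])
top=V[(rr<45)&(V[:,2]>100)&(V[:,2]<125)]; z=np.percentile(top[:,2],95);print(z)
rim=top[top[:,2]>z-5]; c,R0=circ(rim[:,:2]); print(c.round(1),R0.round(1),((rim.min(0)+rim.max(0))/2).round(1),len(rim))
for n in("w1","top0","side0"):
    V=np.load(n+".npy").reshape(-1,3);V=V[~np.isnan(V[:,0])]
    off=4.5 if n=="top0" else 0
    cc=[541,368.8]; e=V[:,:2]-cc; rr=np.hypot(e[:,0],e[:,1]); s=(rr>32)&(rr<44)&(V[:,2]>8+off)&(V[:,2]<23+off)
    print(n,np.c_[rr[s],np.degrees(np.arctan2(e[s,1],e[s,0])),V[s,2]].round()[:40].astype(int).tolist())
# station: rim-level points, angle histogram of solid rim at r 31..36
for n in("top0","side0"):
    V=np.load(n+".npy").reshape(-1,3);V=V[~np.isnan(V[:,0])]
    off=4.5 if n=="top0" else 0
    k=(np.hypot(V[:,0]-560.5,V[:,1]+282)<45)&(abs(V[:,2]-136-off)<4); q=V[k]
    c,R0=circ(q[:,:2]); mid=(q.min(0)+q.max(0))/2; print(n,c,R0,mid,np.median(q[:,2])); e=q[:,:2]-c
    print(np.histogram(np.degrees(np.arctan2(e[:,1],e[:,0])),bins=np.arange(-180,181,10))[0])
E
```

```text
111.82427642441607
[540.5 366. ] 27.4 [540.9 366.3 110. ] 1465
w1 [[41, -115, 18], [41, -117, 21], [41, -118, 21], [41, -114, 22], [41, -115, 21], [40, -116, 21], [40, -118, 21], [39, -118, 18], [41, -112, 20], [41, -113, 20], [40, -115, 22], [40, -116, 21], [39, -117, 21], [39, -118, 20], [41, -110, 22], [41, -110, 19], [40, -111, 21], [40, -113, 22], [39, -114, 21], [39, -115, 21], [38, -116, 21], [38, -117, 20], [37, -119, 20], [41, -108, 21], [41, -109, 21], [40, -109, 20], [40, -111, 21], [39, -112, 22], [39, -113, 21], [38, -114, 20], [38, -115, 21], [37, -117, 21], [37, -118, 20], [36, -119, 17], [41, -106, 22], [41, -107, 21], [40, -108, 21], [39, -109, 21], [39, -109, 18], [38, -111, 20]]
top0 [[34, -105, 23], [32, -111, 19], [35, -109, 19], [38, -108, 22], [39, -106, 17], [35, -116, 25], [36, -113, 18], [40, -112, 25], [35, -119, 18], [38, -117, 22], [39, -115, 16]]
side0 [[33, -71, 21], [33, -155, 20], [33, -98, 23], [33, -93, 22], [32, -116, 21], [32, -98, 19], [33, -94, 19], [33, -116, 18], [39, -112, 23], [36, -108, 20], [35, -117, 17], [37, -112, 19], [38, -109, 18], [37, -105, 17], [33, -141, 9], [33, -127, 11], [32, -122, 11], [39, -117, 16], [41, -113, 18], [40, -109, 17], [44, -116, 18], [42, -113, 15], [42, -110, 15], [43, -106, 16]]
top0 [ 561.02934829 -279.22739035] 33.47010657824055 [ 560.50971    -278.94791706  140.14972294] 138.9671460018535
[2 4 5 3 5 5 6 4 4 6 4 7 4 0 0 0 2 6 3 3 2 3 3 3 5 4 5 6 4 5 1 1 0 0 1 4]
side0 [ 559.53432191 -283.14125931] 33.67119895877585 [ 559.7157175  -283.36120945  135.17914339] 134.186569063589
[16 15 16 15 14 16 16 15 15 12 12 12 12  3  0  0  7 14 14 13 11 13 13 12
 13 12 14 13  9 11 11  3  0  0  7 13]
```

Request:
{"op": "arm_command", "data": {
  "rot": [
    [0,0,0],
    [0,0,0],
    [0,0,0],
    [0,0,0],
    [0,0,0],
    [0,0,0],
    [0,0,0],
    [0,0,0],
    [0,0,0],
    [0,0,0],
    [0,0,0],
    [0,0,0],
    [0,0,0],
    [0,0,0],
    [0,0,0]
  ],
  "slide": [
    [1.4,-2.1,0],
    [0,0,30],
    [0,0,40],
    [0,0,40],
    [0,0,40],
    [0,0,20],
    [0,0,0],
    [0,0,0],
    [0,0,0],
    [0,0,0],
    [0,0,0],
    [0,0,0],
    [0,0,0],
    [0,0,0],
    [0,0,0]
  ],
  "jaw": [1,1,1,1,1,1,1,0,0,0,0,0,0,0,0],
  "force": 80
}}

```text
t: 4.7
position: [542.5, 367.5, 81.1]
eef_rot: [0.003, -0.288, 0.957, 0.001]
ft_force: [-0.5, 1.1, 6.1]
gripper_width: 55.1
gripper_force: 85.1
```

Request:
{"op": "arm_command", "data": {
  "rot": [
    [0,0,0],
    [0,0,0],
    [0,0,0],
    [0,0,0],
    [0,0,0],
    [0,0,0],
    [0,0,0],
    [0,0,0],
    [0,0,0],
    [0,0,0],
    [0,0,0],
    [0,0,0],
    [0,0,0],
    [0,0,0],
    [0,0,0],
    [0,0,0],
    [0,0,0],
    [0,0,0]
  ],
  "slide": [
    [0,0,-15],
    [0,0,-40],
    [0,0,-45],
    [0,0,-45],
    [0,0,-40],
    [0,0,-25],
    [18,-19,0],
    [27,-27,0],
    [27,-27,0],
    [27,-27,0],
    [27,-27,0],
    [27,-27,0],
    [27,-27,0],
    [27,-27,0],
    [27,-27,0],
    [22,-24,0],
    [6,-8,0],
    [0,0,0]
  ],
  "jaw": [0,0,0,0,0,0,0,0,0,0,0,0,0,0,0,0,0,0]
}}

```text
t: 6.5
position: [469.5, -2.1, 288.5]
eef_rot: [0.0, -0.287, 0.958, 0.0]
ft_force: [0.9, 0.8, -2.0]
gripper_width: 54.9
gripper_force: 85.4
```

Request:
{"op": "arm_command", "data": {
  "rot": [
    [0,0,-0.14],
    [0,0,-0.14],
    [0,0,-0.14],
    [0,0,-0.14],
    [0,0,-0.14],
    [0,0,-0.14],
    [0,0,-0.14],
    [0,0,-0.14],
    [0,0,-0.14],
    [0,0,-0.14],
    [0,0,0]
  ],
  "slide": [
    [0,0,0],
    [0,0,0],
    [0,0,0],
    [0,0,0],
    [0,0,0],
    [0,0,0],
    [0,0,0],
    [0,0,0],
    [0,0,0],
    [0,0,0],
    [0,0,0]
  ],
  "jaw": [0,0,0,0,0,0,0,0,0,0,0]
}}

```text
t: 7.6
position: [469.9, 0.3, 288.3]
eef_rot: [-0.0, 0.838, -0.546, -0.0]
ft_force: [0.7, -1.4, -3.3]
gripper_width: 55.0
gripper_force: 85.4
```

Request:
{"op": "arm_command", "data": {
  "rot": [
    [0,0,0],
    [0,0,0],
    [0,0,0],
    [0,0,0],
    [0,0,0],
    [0,0,0],
    [0,0,0],
    [0,0,0],
    [0,0,0]
  ],
  "slide": [
    [20,6,0],
    [30,8,0],
    [30,9,0],
    [30,9,0],
    [30,9,0],
    [30,9,0],
    [24,6,0],
    [10,2,0],
    [0,0,0]
  ],
  "jaw": [0,0,0,0,0,0,0,0,0]
}}

```text
t: 8.5
position: [499.2, -211.4, 287.9]
eef_rot: [-0.0, 0.837, -0.548, -0.0]
ft_force: [-0.3, 0.5, -2.3]
gripper_width: 55.1
gripper_force: 85.4
```

```bash
python3 - <<'E'
from look import *
f=cam("wrist"); p,r,o=pose(); print(o["t"],p.round(1),np.degrees(o["joint_positions"]).round())
cv2.imwrite("pics/w2.png",f["img"]); W=cloud(f); np.save("w2.npy",W); np.save("w2T.npy",f["T"])
V=W.reshape(-1,3);V=V[~np.isnan(V[:,0])]
k=(np.hypot(V[:,0]-560.5,V[:,1]+282)<45)&(abs(V[:,2]-137)<7); q=V[k]; print(len(q),np.percentile(q[:,2],[5,50,95]))
q=q[abs(q[:,2]-np.median(q[:,2]))<2.5]
c,R0=circ(q[:,:2]);print(c,R0,(q.min(0)+q.max(0))/2,q.max(0)-q.min(0)); e=q[:,:2]-c
print(np.histogram(np.degrees(np.arctan2(e[:,1],e[:,0])),bins=np.arange(-180,181,5))[0].reshape(-1,12))
# held funnel in tool frame
T=(V-p)@r.as_matrix(); k=(np.hypot(T[:,0],T[:,1])<48)&(T[:,2]>-60)&(T[:,2]<95); t=T[k]
for z in range(-40,95,8):
    m=t[(t[:,2]>=z)&(t[:,2]<z+8)]
    if len(m): print(z,len(m),m.min(0).round(1),m.max(0).round(1))
E
```

```text
8.55 [ 499.  -210.4  288. ] [ -30.   17.    4.   77.    0. -143.]
2776 [134.30528681 136.6928544  137.93362099]
[ 560.7505928  -282.37977297] 33.55801052491152 [ 560.86843138 -282.30600101  136.68710391] [73.77597318 73.90804489  4.98177006]
[[41 43 44 42 45 44 45 45 46 45 45 47]
 [49 49 49 47 52 51 50 51 49 52 50 54]
 [53 47  7  0  0  0  0  0  0 46 50 48]
 [50 49 47 47 50 43 47 48 45 43 43 45]
 [42 42 44 40 41 40 42 41 38 42 39 38]
 [38 39  6  0  0  0  0  0  0 41 41 42]]
-40 2779 [-10.7 -47.2 -40. ] [ 27.5  47.2 -32. ]
-32 6843 [-14.3 -47.2 -32. ] [ 32.5  47.1 -24. ]
-24 2586 [-22.7 -40.  -24. ] [ 31.7  41.8 -16. ]
-16 4337 [-24.1 -40.2 -16. ] [31.  42.4 -8. ]
-8 3672 [-24.3 -40.   -8. ] [30.9 42.4 -0. ]
0 3037 [-23.9 -40.2   0. ] [30.9 41.9  8. ]
8 2206 [-24.  -32.5   8. ] [31.  35.1 16. ]
16 1798 [-23.8 -24.   16. ] [31.  26.6 24. ]
24 1524 [-23.6 -24.9  24. ] [31.  27.1 32. ]
32 1261 [-23.4 -22.9  32. ] [31.  26.7 40. ]
40 1067 [-23.7 -22.   40. ] [31.  26.8 48. ]
48 1729 [-23.4 -28.   48. ] [32.9 31.4 56. ]
56 1074 [-21.5 -23.7  56. ] [37.5 23.5 64. ]
64 447 [-19.2 -21.   64. ] [37.5 19.  71.9]
72 137 [-18.  -10.3  72.1] [31.  22.3 77. ]
```

View pics/w2.png

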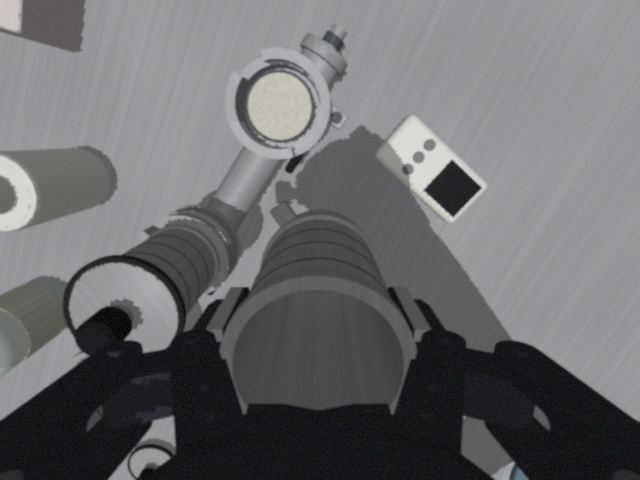

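The picture shows the free collar at (278,104), with slots at about (237,80) and (318,130). The held funnel's lug is at (283,212).

```bash
python3 - <<'E'
from look import *
W=np.load("w2.npy").reshape(-1,3);V=W[~np.isnan(W[:,0])]; p,r,o=pose(); p=np.array([499.0,-210.4,288.0])
T=(V-p)@r.as_matrix()
for lo,hi in((20,30),(30,40),(40,50),(58,75)):
    m=T[(T[:,2]>lo)&(T[:,2]<hi)&(T[:,0]>10)&(np.hypot(T[:,0]-2,T[:,1])<(29.5 if lo>5 else 40))&(abs(T[:,1])<22)&(np.hypot(T[:,0]-2,T[:,1])>26.5)]
    c,R0=circ(m[:,:2]); 
    x0=np.mean([np.sqrt(0)]);
    # fixed radius 28 fit
    from scipy.optimize import least_squares
    s=least_squares(lambda c:np.hypot(m[:,0]-c[0],m[:,1]-c[1])-28,[2,0],loss="soft_l1"); print(lo,hi,len(m),c.round(2),R0.round(2),s.x.round(2))
rim=T[(T[:,2]<-22)&(T[:,2]>-34)&(np.hypot(T[:,0]-2.5,T[:,1])<32)&(np.hypot(T[:,0]-2.5,T[:,1])>24.5)&(T[:,0]>8)]
print("rim z",np.percentile(rim[:,2],[2,10,50]))
c=s.x; c=np.array([2.7,0.5])
k=(T[:,2]>45)&(T[:,2]<75)&(np.hypot(T[:,0]-2.7,T[:,1])>30.5)&(np.hypot(T[:,0]-2.7,T[:,1])<42); m=T[k]
for cx in ((2.7,0),(2.7,1)):
    print(len(m),np.percentile(m[:,2],[2,20,50,95]).round(1),m.min(0),m.max(0),np.degrees(np.arctan2(np.median(m[:,1])-cx[1],np.median(m[:,0])-cx[0])), np.hypot(m[:,0]-cx[0],m[:,1]-cx[1]).max())
R_=r.as_matrix(); tm=np.median(m,0); d=R_@np.array([tm[0]-2.7,tm[1]-.5,0]); print("world lug angle",np.degrees(np.arctan2(d[1],d[0])))
E
```

```text
20 30 565 [2.66 1.39] 27.88 [2.53 1.39]
30 40 418 [2.72 1.45] 27.88 [2.58 1.45]
40 50 410 [2.99 1.34] 27.73 [2.69 1.41]
58 75 155 [-2.13  0.87] 32.84 [2.88 0.8 ]
rim z [-31.03689998 -30.44856298 -29.50586026]
464 [49.9 51.9 60.1 62.8] [  4.82587749 -23.67479916  48.07030103] [37.44656567 31.41364898 65.83949566] -28.919998920944302 38.487537882265315
464 [49.9 51.9 60.1 62.8] [  4.82587749 -23.67479916  48.07030103] [37.44656567 31.41364898 65.83949566] -30.4448101517434 38.92865362501949
world lug angle -36.63641608378774
```

```bash
python3 - <<'E'
from look import *
W=np.load("w2.npy").reshape(-1,3);V=W[~np.isnan(W[:,0])]; p,r,o=pose(); p=np.array([499.0,-210.4,288.0])
T=(V-p)@r.as_matrix(); e=T[:,:2]-[2.6,1.4]; rr=np.hypot(*e.T)
k=(T[:,2]>56)&(T[:,2]<63)&(rr>31)&(rr<40)&(T[:,1]<0); a=e[k]; print(len(a))
# side edges: project perpendicular to mean direction
th=np.arctan2(a[:,1].mean(),a[:,0].mean())
for _ in range(5):
    n=np.array([-np.sin(th),np.cos(th)]); q=a@n; lo,hi=np.percentile(q,[2,98]); th+=((lo+hi)/2)/35
R_=r.as_matrix(); d=R_[:2,:2]@[np.cos(th),np.sin(th)]; print(np.degrees(th),hi-lo,"world",np.degrees(np.arctan2(d[1],d[0])), "x axis",np.degrees(np.arctan2(R_[1,0],R_[0,0])))
c=np.array([560.8,-282.3]); 
da=np.degrees(np.arctan2(d[1],d[0]))+32.1
Rn=R_@R.from_rotvec([0,0,np.radians(da)]).as_matrix(); print("turn about tool z",np.radians(da))
tgt=c-Rn[:2,:2]@[2.6,1.4]; print("tcp target",tgt,"slide after turn",Rn.T@np.array([*(tgt-pose()[0][:2]),0]))
E
```

```text
320
-33.12670361302915 9.678781959358693 world -33.19789967284449 x axis -66.32462065163116
turn about tool z -0.01916196414770495
tcp target [ 560.98168868 -279.35263251] slide after turn [ 88.63795879 -27.40279761  -0.11002253]
```

Request:
{"op": "arm_command", "data": {
  "rot": [
    [0,0,-0.019],
    [0,0,0],
    [0,0,0],
    [0,0,0],
    [0,0,0],
    [0,0,0],
    [0,0,0],
    [0,0,0],
    [0,0,0]
  ],
  "slide": [
    [0,0,0],
    [20,-6,0],
    [25,-8,0],
    [25,-8,0],
    [18.6,-5.4,0],
    [0,0,25],
    [0,0,25],
    [0,0,15],
    [0,0,0]
  ],
  "jaw": [0,0,0,0,0,0,0,0,0]
}}

```text
t: 9.45
position: [559.5, -277.5, 220.6]
eef_rot: [-0.0, 0.843, -0.538, -0.003]
ft_force: [-0.7, 0.7, -2.5]
gripper_width: 55.3
gripper_force: 85.4
```

```bash
python3 - <<'E'
from look import *
f=cam("wrist"); p,r,o=pose(); print(o["t"],p.round(1),r.as_matrix().round(3).tolist())
d=np.array([560.98,-279.35,0])-p; print("err tool",(r.as_matrix().T@d)[:2].round(2),"ft",o["ft_force"])
W=cloud(f); V=W.reshape(-1,3);V=V[~np.isnan(V[:,0])]
e=V[:,:2]-[560.8,-282.3]; rr=np.hypot(*e.T); k=(rr>30)&(rr<44)&(V[:,2]>134)&(V[:,2]<142); print("collar pts",k.sum(), V[k].mean(0) if k.any() else "", )
k=k&(rr>34); 
from scipy.optimize import least_squares
q=V[k&(V[:,2]<139)]; print(np.histogram(np.hypot(*(q[:,:2]-[560.8,-282.3]).T),bins=range(30,46))[0])
cv2.imwrite("pics/w3.png",f["img"])
E
```

```text
9.5 [ 560.2 -278.2  222.4] [[0.421, -0.907, -0.002], [-0.907, -0.421, 0.002], [-0.003, 0.001, -1.0]]
err tool [ 2.05 -0.54] ft [-0.89380824  0.53441253 -3.0681765 ]
collar pts 1909 [ 565.49683022 -300.79528291  136.67970964]
[  0   0   0   0 287 322 314  54   0   0   0   0   0   0   0]
```

View pics/w3.png

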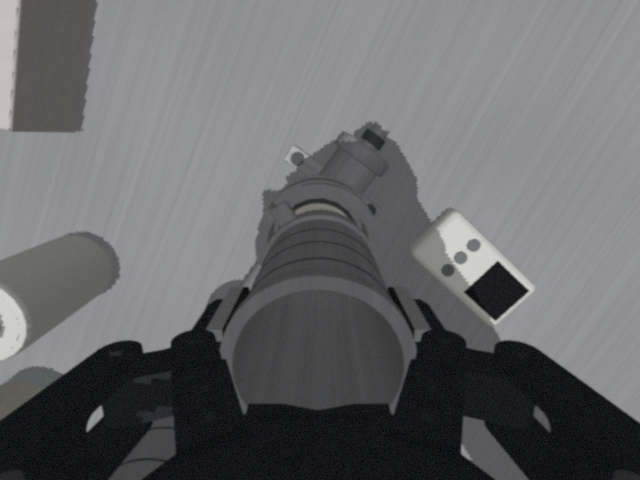

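The lug at (285,213) stands over the collar's slot, and the membrane shows just beyond the funnel at (322,210).

Request:
{"op": "arm_command", "data": {
  "rot": [
    [0,0,0],
    [0,0,0],
    [0,0,0]
  ],
  "slide": [
    [0,0,0],
    [0,0,0],
    [0,0,0]
  ],
  "jaw": [0,0,0]
}}

```text
t: 9.8
position: [561.5, -280.2, 224.6]
eef_rot: [-0.0, 0.843, -0.538, 0.001]
ft_force: [0.5, -0.5, -2.7]
gripper_width: 54.8
gripper_force: 85.5
```

```bash
python3 - <<'E'
from look import *
p,r,o=pose(); print(o["t"],p.round(1),r.as_matrix().round(3).tolist())
d=np.array([560.98,-279.35,0])-p; print("err tool",(r.as_matrix().T@d)[:2].round(2),"ft",np.round(o["ft_force"],1))
E
```

```text
9.8 [ 561.5 -280.2  224.6] [[0.42, -0.907, 0.002], [-0.907, -0.42, -0.001], [0.002, -0.001, -1.0]]
err tool [-1.41  0.44] ft [ 0.5 -0.5 -2.7]
```

Request:
{"op": "arm_command", "data": {
  "rot": [
    [0,0,0],
    [0,0,0],
    [0,0,0],
    [0,0,0],
    [0,0,0],
    [0,0,0],
    [0,0,0]
  ],
  "slide": [
    [0,0,2],
    [0,0,4],
    [0,0,5],
    [0,0,4],
    [0,0,2],
    [0,0,0],
    [0,0,0]
  ],
  "jaw": [0,0,0,0,0,0,0]
}}

```text
t: 10.5
position: [560.8, -280.0, 206.2]
eef_rot: [-0.0, 0.843, -0.539, -0.0]
ft_force: [0.6, 0.4, -2.0]
gripper_width: 55.1
gripper_force: 85.5
```

```bash
cat > st.py <<'E'
from look import *
p,r,o=pose(); print(o["t"],p.round(1),"yaw",np.degrees(np.arctan2(r.as_matrix()[1,0],r.as_matrix()[0,0])).round(2))
d=np.array([560.98,-279.35,0])-p; print("err tool",(r.as_matrix().T@d)[:2].round(2),"tilt",r.as_matrix()[2].round(4),"ft",np.round(o["ft_force"],1),np.round(o["torque"],2))
E
python3 st.py
```

```text
10.5 [ 560.8 -280.   206.2] yaw -65.17
err tool [-0.48 -0.43] tilt [-2.e-04  0.e+00 -1.e+00] ft [ 0.6  0.4 -2. ] [ 0.   -0.04 -0.02]
```

Request:
{"op": "arm_command", "data": {
  "rot": [
    [0,0,0],
    [0,0,0],
    [0,0,0],
    [0,0,0],
    [0,0,0],
    [0,0,0]
  ],
  "slide": [
    [0,0,2],
    [0,0,3],
    [0,0,3],
    [0,0,3],
    [0,0,2],
    [0,0,0]
  ],
  "jaw": [0,0,0,0,0,0]
}}

```text
t: 11.1
position: [561.2, -280.4, 194.3]
eef_rot: [0.0, 0.843, -0.539, 0.001]
ft_force: [-2.3, 0.4, 5.3]
gripper_width: 55.6
gripper_force: 86.1
```

```bash
python3 st.py
```

```text
11.1 [ 561.2 -280.4  194.3] yaw -65.17
err tool [-1.33  0.01] tilt [ 0.0016 -0.001  -1.    ] ft [-2.3  0.4  5.3] [0.12 0.22 0.05]
```

Request:
{"op": "arm_command", "data": {
  "rot": [
    [0,0,0],
    [0,0,0],
    [0,0,0],
    [0,0,0],
    [0,0,0],
    [0,0,0]
  ],
  "slide": [
    [0,0,2],
    [0,0,3],
    [0,0,3],
    [0,0,2],
    [0,0,0],
    [0,0,0]
  ],
  "jaw": [0,0,0,0,0,0]
}}

```text
t: 11.7
position: [561.3, -280.6, 186.4]
eef_rot: [0.0, 0.843, -0.539, 0.002]
ft_force: [-4.3, 1.6, 14.7]
gripper_width: 55.0
gripper_force: 86.9
```

```bash
python3 st.py
```

```text
11.7 [ 561.3 -280.6  186.4] yaw -65.18
err tool [-1.85  0.09] tilt [ 0.0033 -0.0016 -1.    ] ft [-4.3  1.6 14.7] [0.54 0.96 0.01]
```

Request:
{"op": "arm_command", "data": {
  "rot": [
    [0,0,0],
    [0,0,0],
    [0,0,0.07],
    [0,0,0.1],
    [0,0,0.1],
    [0,0,0.1],
    [0,0,0.1],
    [0,0,0.1],
    [0,0,0.1],
    [0,0,0]
  ],
  "slide": [
    [-1.5,0,1],
    [0,0,0],
    [0.1,-0.18,0],
    [0.15,-0.25,0],
    [0.15,-0.25,0],
    [0.15,-0.25,0],
    [0.15,-0.25,0],
    [0.15,-0.25,0],
    [0.15,-0.25,0],
    [0,0,0]
  ],
  "jaw": [0,0,0,0,0,0,0,0,0,0]
}}

```text
t: 12.7
position: [563.5, -280.4, 186.0]
eef_rot: [0.001, -0.618, 0.786, -0.003]
ft_force: [-2.0, 0.7, 15.2]
gripper_width: 54.6
gripper_force: 87.0
```

```bash
cat >> st.py <<'E'
ax=p+r.as_matrix()@[2.6,1.4,0]; print("axis",ax.round(1),"vs 560.8 -282.3", "moment about axis", np.round(o["torque"],2))
E
python3 st.py
```

```text
12.7 [ 563.5 -280.4  186. ] yaw -103.66
err tool [-0.77  3.74] tilt [ 0.002  -0.0059 -1.    ] ft [-2.   0.7 15.2] [ 0.4   0.5  -0.14]
axis [ 561.5 -282.5  186. ] vs 560.8 -282.3 moment about axis [ 0.4   0.5  -0.14]
```

Request:
{"op": "arm_command", "data": {
  "rot": [
    [0,0,0.1],
    [0,0,0.1],
    [0,0,0.1],
    [0,0,0.1],
    [0,0,0.1],
    [0,0,0.1],
    [0,0,0.1],
    [0,0,0.1],
    [0,0,0.1],
    [0,0,0],
    [0,0,0]
  ],
  "slide": [
    [0.15,-0.25,0],
    [0.15,-0.25,0],
    [0.15,-0.25,0],
    [0.15,-0.25,0],
    [0.15,-0.25,0],
    [0.15,-0.25,0],
    [0.15,-0.25,0],
    [0.15,-0.25,0],
    [0.15,-0.25,0],
    [0,0,0],
    [0,0,0]
  ],
  "jaw": [0,0,0,0,0,0,0,0,0,0,0]
}}

```text
t: 13.8
position: [563.9, -281.9, 185.7]
eef_rot: [0.002, -0.215, 0.977, -0.001]
ft_force: [-2.9, 3.5, 16.0]
gripper_width: 55.0
gripper_force: 87.0
```

```bash
python3 st.py
```

```text
13.8 [ 563.9 -281.9  185.7] yaw -155.12
err tool [2.12 4.16] tilt [-0.0029 -0.0034 -1.    ] ft [-2.9  3.5 16. ] [ 0.59  0.73 -0.12]
axis [ 561.  -281.7  185.7] vs 560.8 -282.3 moment about axis [ 0.59  0.73 -0.12]
```

Request:
{"op": "arm_command", "data": {
  "rot": [
    [0,0,0],
    [0,0,0],
    [0,0,0],
    [0,0,0],
    [0,0,0],
    [0,0,0]
  ],
  "slide": [
    [0,0,-2],
    [0,0,-2],
    [0,0,-2],
    [0,0,-1],
    [0,0,0],
    [0,0,0]
  ],
  "jaw": [0,0,0,0,0,0]
}}

```text
t: 14.4
position: [563.9, -281.9, 191.6]
eef_rot: [0.001, -0.215, 0.977, -0.001]
ft_force: [-1.0, 0.9, 8.5]
gripper_width: 55.1
gripper_force: 86.4
```

```bash
python3 st.py
```

```text
14.4 [ 563.9 -281.9  191.6] yaw -155.12
err tool [1.99 4.09] tilt [-0.0024 -0.0027 -1.    ] ft [-1.   0.9  8.5] [ 0.28  0.32 -0.04]
axis [ 560.9 -281.8  191.6] vs 560.8 -282.3 moment about axis [ 0.28  0.32 -0.04]
```

Request:
{"op": "arm_command", "data": {
  "rot": [
    [0,0,0],
    [0,0,0],
    [0,0,0],
    [0,0,0]
  ],
  "slide": [
    [0,0,-1],
    [0,0,-1],
    [0,0,0],
    [0,0,0]
  ],
  "jaw": [0,0,0,0]
}}

```text
t: 14.8
position: [563.9, -281.9, 192.9]
eef_rot: [0.001, -0.215, 0.977, -0.001]
ft_force: [-0.4, 1.4, 6.5]
gripper_width: 55.1
gripper_force: 86.1
```

```bash
python3 st.py
```

```text
14.8 [ 563.9 -281.9  192.9] yaw -155.11
err tool [1.94 4.  ] tilt [-0.0021 -0.0023 -1.    ] ft [-0.4  1.4  6.5] [ 0.17  0.1  -0.06]
axis [ 560.9 -281.8  192.9] vs 560.8 -282.3 moment about axis [ 0.17  0.1  -0.06]
```

Request:
{"op": "arm_command", "data": {
  "rot": [
    [0,0,0],
    [0,0,0],
    [0,0,0],
    [0,0,0]
  ],
  "slide": [
    [0,0,-1],
    [0,0,-1],
    [0,0,0],
    [0,0,0]
  ],
  "jaw": [0,0,0,0]
}}

```text
t: 15.2
position: [563.8, -282.0, 193.0]
eef_rot: [0.001, -0.215, 0.977, -0.0]
ft_force: [5.2, -0.0, -3.1]
gripper_width: 55.0
gripper_force: 85.4
```

```bash
python3 st.py
```

```text
15.2 [ 563.8 -282.   193. ] yaw -155.12
err tool [1.64 3.73] tilt [-1.1e-03 -8.0e-04 -1.0e+00] ft [ 5.2 -0.  -3.1] [-0.63 -1.25 -0.07]
axis [ 560.8 -281.8  193. ] vs 560.8 -282.3 moment about axis [-0.63 -1.25 -0.07]
```

Request:
{"op": "arm_command", "data": {
  "rot": [
    [0,0,0],
    [0,0,0],
    [0,0,0],
    [0,0,0],
    [0,0,0],
    [0,0,0],
    [0,0,0],
    [0,0,0],
    [0,0,0],
    [0,0,0]
  ],
  "slide": [
    [0,0,1],
    [0,0,0],
    [0,0,0],
    [0,0,0],
    [0,0,0],
    [0,0,-20],
    [0,0,-40],
    [0,0,-40],
    [0,0,-30],
    [0,0,0]
  ],
  "jaw": [0,0.7,1,1,1,1,1,1,1,1]
}}

```text
t: 16.2
position: [564.3, -282.7, 327.6]
eef_rot: [0.003, -0.215, 0.977, -0.003]
ft_force: [-0.2, -0.3, -1.0]
gripper_width: 85.5
gripper_force: 0.0
```

```bash
python3 - <<'E'
from look import *
f=cam("wrist"); p,r,o=pose(); print(o["t"],p.round(1),np.round(o["ft_force"],1))
cv2.imwrite("pics/w4.png",f["img"]); W=cloud(f); V=W.reshape(-1,3);V=V[~np.isnan(V[:,0])]
e=V-[560.8,-282.3,0]; rr=np.hypot(e[:,0],e[:,1]); k=(rr<40)&(V[:,2]>205)&(V[:,2]<240); q=V[k]; print(len(q),np.percentile(q[:,2],[50,90,99]))
z=np.percentile(q[:,2],95); q=q[q[:,2]>z-3]; print(circ(q[:,:2]),q[:,2].mean())
E
```

```text
16.25 [ 563.9 -282.4  324.9] [0.8 0.  0. ]
2589 [222.33258372 223.49104523 224.2651799 ]
(array([ 562.32629827, -283.25075459]), np.float64(27.47262297978351)) 222.76010078460203
```

View pics/w4.png

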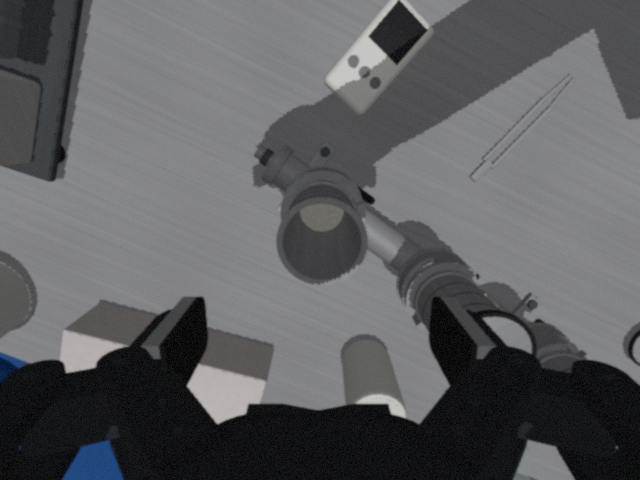

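The funnel stands upright in the collar with the membrane visible inside. Its rim is at 222.8 mm (expected 222.7), so it is locked. Next is the lid.

Request:
{"op": "arm_command", "data": {
  "rot": [
    [0,0,0],
    [0,0,0],
    [0,0,0],
    [0,0,0],
    [0,0,0],
    [0,0,0],
    [0,0,0],
    [0,0,0],
    [0,0,0],
    [0,0,0],
    [0,0,0],
    [0,0,0],
    [0,0,0],
    [0,0,0],
    [0,0,0],
    [0,0,0],
    [0,0,0],
    [0,0,0],
    [0,0,0]
  ],
  "slide": [
    [-8,18,0],
    [-16.5,36.5,0],
    [-16.5,36.5,0],
    [-16.5,36.5,0],
    [-16.5,36.5,0],
    [-16.5,36.5,0],
    [-16.5,36.5,0],
    [-16.5,36.5,0],
    [-16.5,36.5,0],
    [-16.5,36.5,0],
    [-16.5,36.5,0],
    [-16.5,36.5,0],
    [-10,23,0],
    [0,0,30],
    [0,0,40],
    [0,0,40],
    [0,0,20],
    [0,0,0],
    [0,0,0]
  ],
  "jaw": [1,1,1,1,1,1,1,1,1,1,1,1,1,1,1,1,1,1,1]
}}

```text
t: 18.15
position: [556.9, 203.4, 191.6]
eef_rot: [-0.001, -0.215, 0.977, -0.0]
ft_force: [1.0, 0.4, 0.9]
gripper_width: 85.5
gripper_force: 0.0
```

```bash
cat > lid.py <<'E'
from look import *
f=cam("wrist"); p,r,o=pose(); print(o["t"],p.round(1),r.as_matrix().round(3).tolist())
W=cloud(f)
for d in env.outline_of("wrist","lid_mid"):
    w=W[d["pixels"]]; w=w[~np.isnan(w[:,0])]; col=f["img"][d["pixels"]].mean(0)
    kn=w[(w[:,2]>38)&(w[:,2]<46)]; fl=w[(w[:,2]>7)&(w[:,2]<18)]
    print(d["score"],np.round(d["rect"]),col.round(),"z",np.percentile(w[:,2],[5,50,98]).round(1),"knob",((kn.min(0)+kn.max(0))/2).round(1) if len(kn) else"",(np.ptp(kn,0) if len(kn) else ""),"flange",((fl.min(0)+fl.max(0))/2).round(1),np.ptp(fl,0).round(1))
    if len(kn):
        c=np.median(kn,0); print("tool",(r.as_matrix().T@(c-p)).round(1),c)
E
python3 lid.py
```

```text
18.2 [558.  203.7 192.9] [[-0.907, -0.421, 0.001], [-0.421, 0.907, 0.0], [-0.001, -0.0, -1.0]]
0.59 [354.  78.  87.  96.] [94. 45. 19.] z [12.9 14.7 43.3] knob [447.9 180.2  41.4] [19.72600979 19.46774011  6.6507906 ] flange [447.7 180.1  14. ] [66.1 64.7  8. ]
tool [109.7  24.8 150.5] [448.14737284 180.06207457  42.38933522]
0.58 [318. 225.  79.  76.] [69. 68. 67.] z [12.9 14.8 43.3] knob [559.8 203.7  41.3] [19.84813201 19.82375551  6.49943987] flange [559.9 203.7  13.7] [65.8 65.8  8.4]
tool [ -0.9  -0.8 150.4] [559.16444195 203.35852191  42.53176691]
```

Request:
{"op": "arm_command", "data": {
  "rot": [
    [0,0,0],
    [0,0,0],
    [0,0,0],
    [0,0,0],
    [0,0,0],
    [0,0,0],
    [0,0,0],
    [0,0,0]
  ],
  "slide": [
    [-1.2,-0.6,20],
    [0,0,40],
    [0,0,40],
    [0,0,30],
    [0,0,12],
    [0,0,8],
    [0,0,0],
    [0,0,0]
  ],
  "jaw": [1,1,0.6,0.6,0.6,0.6,0.6,0.6],
  "force": 40
}}

```text
t: 19.05
position: [560.8, 204.0, 44.2]
eef_rot: [0.002, -0.215, 0.977, 0.0]
ft_force: [-0.5, 0.6, -0.1]
gripper_width: 51.2
gripper_force: 0.0
```

```bash
python3 - <<'E'
from look import *
p,r,o=pose(); print(o["t"],p.round(1),o["gripper_width"],np.round(o["ft_force"],1),(r.as_matrix().T@(np.array([559.8,203.7,37])-p)).round(1))
E
```

```text
19.05 [560.8 204.   44.2] 51.20762450046899 [-0.5  0.6 -0.1] [1.1 0.1 7.2]
```

Request:
{"op": "arm_command", "data": {
  "rot": [
    [0,0,0],
    [0,0,0],
    [0,0,0],
    [0,0,0],
    [0,0,0],
    [0,0,0],
    [0,0,0],
    [0,0,0],
    [0,0,0],
    [0,0,0]
  ],
  "slide": [
    [0.5,0,4],
    [0,0,2],
    [0,0,0],
    [0,0,0],
    [0,0,0],
    [0,0,0],
    [0,0,0],
    [0,0,0],
    [0,0,0],
    [0,0,0]
  ],
  "jaw": [0.6,0.6,0.6,0,0,0,0,0,0,0],
  "force": 40
}}

```text
t: 20.05
position: [558.9, 203.5, 36.5]
eef_rot: [0.0, -0.215, 0.977, 0.0]
ft_force: [-0.4, -0.2, 2.5]
gripper_width: 18.2
gripper_force: 39.1
```

Request:
{"op": "arm_command", "data": {
  "rot": [
    [0,0,0],
    [0,0,0],
    [0,0,0],
    [0,0,0],
    [0,0,0],
    [0,0,0],
    [0,0,0],
    [0,0,0],
    [0,0,0],
    [0,0,0]
  ],
  "slide": [
    [0,0,-10],
    [0,0,-30],
    [0,0,-40],
    [0,0,-45],
    [0,0,-45],
    [0,0,-45],
    [0,0,-35],
    [0,0,-20],
    [0,0,0],
    [0,0,0]
  ],
  "jaw": [0,0,0,0,0,0,0,0,0,0]
}}

```text
t: 21.05
position: [558.6, 203.4, 305.8]
eef_rot: [-0.0, -0.215, 0.977, 0.0]
ft_force: [-0.6, -0.0, -2.3]
gripper_width: 18.1
gripper_force: 39.2
```

Request:
{"op": "arm_command", "data": {
  "rot": [
    [0,0,0],
    [0,0,0],
    [0,0,0],
    [0,0,0],
    [0,0,0],
    [0,0,0],
    [0,0,0],
    [0,0,0],
    [0,0,0],
    [0,0,0],
    [0,0,0],
    [0,0,0],
    [0,0,0],
    [0,0,0],
    [0,0,0],
    [0,0,0],
    [0,0,0],
    [0,0,0]
  ],
  "slide": [
    [7,-15,0],
    [13,-29,0],
    [15,-32,0],
    [15,-32,0],
    [15,-32,0],
    [15,-32,0],
    [15,-32,0],
    [15,-32,0],
    [15,-32,0],
    [15,-32,0],
    [15,-32,0],
    [15,-32,0],
    [15,-32,0],
    [12,-28,0],
    [7.5,-16.5,0],
    [0,0,0],
    [0,0,0],
    [0,0,0]
  ],
  "jaw": [0,0,0,0,0,0,0,0,0,0,0,0,0,0,0,0,0,0]
}}

```text
t: 22.85
position: [557.9, -281.4, 305.4]
eef_rot: [-0.001, -0.216, 0.976, 0.001]
ft_force: [-0.3, 0.8, -1.4]
gripper_width: 18.4
gripper_force: 39.3
```

```bash
cat > held.py <<'E'
from look import *
f=cam("wrist"); p,r,o=pose(); M=r.as_matrix(); print(o["t"],p.round(1),M.round(4).tolist(),o["gripper_width"],np.round(o["ft_force"],1))
W=cloud(f); V=W.reshape(-1,3);V=V[~np.isnan(V[:,0])]; T=(V-p)@M
k=(T[:,2]>16)&(T[:,2]<34)&(np.hypot(T[:,0],T[:,1])<40); q=T[k]; print("flange",len(q),q.min(0).round(1),q.max(0).round(1),np.percentile(q[:,2],[10,50,90]).round(1))
b=q[np.hypot(q[:,0],q[:,1])>22]; A=np.c_[b[:,:2],np.ones(len(b))]; print("plane",np.linalg.lstsq(A,b[:,2],rcond=None)[0].round(4))
e=V-[560.8,-282.3,0]; rr=np.hypot(e[:,0],e[:,1]); k=(rr<34)&(V[:,2]>217)&(V[:,2]<228); q=V[k]
if len(q)>30: print("rim",len(q),circ(q[:,:2]),q[:,2].mean())
cv2.imwrite("pics/held%d.png"%(o["t"]*100),f["img"])
E
python3 held.py; ls pics
```

```text
22.9 [ 558.1 -281.2  305.8] [[-0.9068, -0.4216, -0.001], [-0.4216, 0.9068, 0.001], [0.0005, 0.0013, -1.0]] 18.656626855310186 [ 0.2 -0.1 -2.1]
flange 8952 [-33.6 -33.9  16.1] [32.5 32.  28.3] [20.9 22.6 23.7]
plane [ 2.20000e-03 -1.10000e-03  2.29641e+01]
rim 756 (array([ 560.84224043, -283.9097122 ]), np.float64(26.449558363767203)) 222.20496306257067
a.png
b.png
held2290.png
side0.png
top0.png
w1.png
w2.png
w3.png
w4.png
```

Request:
{"op": "arm_command", "data": {
  "rot": [
    [0,0,0],
    [0,0,0],
    [0,0,0],
    [0,0,0],
    [0,0,0],
    [0,0,0],
    [0,0,0],
    [0,0,0]
  ],
  "slide": [
    [-1.4,-1.5,0],
    [0,0,10],
    [0,0,15],
    [0,0,10],
    [0,0,5],
    [0,0,2],
    [0,0,0],
    [0,0,0]
  ],
  "jaw": [0,0,0,0,0,0,0,0]
}}

```text
t: 23.7
position: [560.6, -283.2, 264.9]
eef_rot: [0.0, -0.215, 0.977, -0.0]
ft_force: [-0.3, 0.3, -1.5]
gripper_width: 18.7
gripper_force: 39.3
```

```bash
python3 held.py; cp pics/held23*.png pics/x.png
```

```text
23.75 [ 560.7 -283.2  265. ] [[-0.9072, -0.4207, 0.0011], [-0.4207, 0.9072, -0.0006], [-0.0007, -0.001, -1.0]] 18.35321184481456 [-0.2 -0.1 -1.4]
flange 8951 [-34.5 -34.   16.2] [32.2 32.1 28.7] [20.6 22.3 23.4]
plane [ 2.80000e-03 -5.00000e-04  2.26549e+01]
rim 70 (array([ 562.28817044, -283.25234723]), np.float64(29.33542831333134)) 218.58663822870778
```

View pics/x.png

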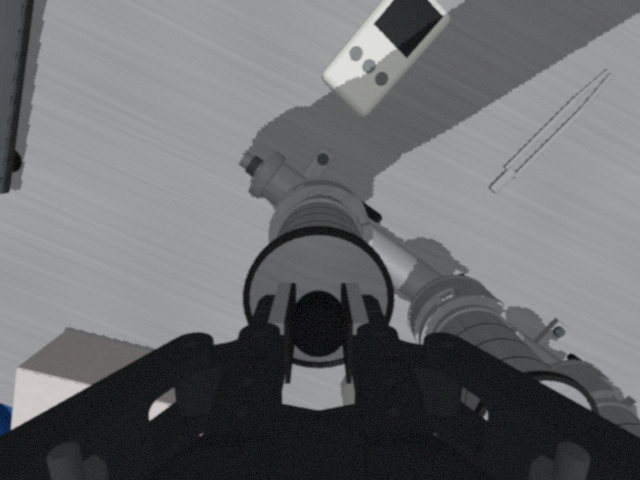

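The lid is level above the funnel, with its flange at (319,297) and the funnel directly below.

Request:
{"op": "arm_command", "data": {
  "rot": [
    [0,0,0],
    [0,0,0],
    [0,0,0],
    [0,0,0],
    [0,0,0],
    [0,0,0],
    [0,0,0]
  ],
  "slide": [
    [0,0,3],
    [0,0,4],
    [0,0,3],
    [0,0,2],
    [0,0,1],
    [0,0,0],
    [0,0,0]
  ],
  "jaw": [0,0,0,0,0,0,0]
}}

```text
t: 24.45
position: [560.4, -283.0, 251.4]
eef_rot: [0.0, -0.215, 0.977, 0.0]
ft_force: [0.7, 0.1, -1.3]
gripper_width: 18.4
gripper_force: 39.3
```

```bash
python3 held.py
```

```text
24.5 [ 560.4 -283.   251.4] [[-0.9072, -0.4207, 0.0002], [-0.4207, 0.9072, 0.0], [-0.0002, -0.0001, -1.0]] 18.685941022284936 [-0.   0.2 -1.4]
flange 8958 [-34.2 -33.9  16.1] [32.2 32.2 27.7] [20.6 22.2 23.4]
plane [ 2.60000e-03 -5.00000e-04  2.26424e+01]
rim 813 (array([ 560.94461664, -283.77824794]), np.float64(29.62108019271293)) 227.32642627741484
```

Request:
{"op": "arm_command", "data": {
  "rot": [
    [0,0,0],
    [0,0,0],
    [0,0,0],
    [0,0,0]
  ],
  "slide": [
    [0,0,1],
    [0,0,1],
    [0,0,0],
    [0,0,0]
  ],
  "jaw": [0,0,0,0]
}}

```text
t: 24.9
position: [560.6, -283.1, 249.6]
eef_rot: [0.0, -0.215, 0.977, -0.0]
ft_force: [-0.6, -0.4, 1.0]
gripper_width: 18.8
gripper_force: 39.5
```

Contact at the expected height. Release, rise and look.

Request:
{"op": "arm_command", "data": {
  "rot": [
    [0,0,0],
    [0,0,0],
    [0,0,0],
    [0,0,0],
    [0,0,0],
    [0,0,0],
    [0,0,0],
    [0,0,0],
    [0,0,0],
    [0,0,0],
    [0,0,0],
    [0,0,0]
  ],
  "slide": [
    [0,0,0],
    [0,0,0],
    [0,0,0],
    [0,0,0],
    [0,0,-10],
    [0,0,-30],
    [0,0,-30],
    [0,0,-30],
    [0,0,-10],
    [0,0,0],
    [0,0,0],
    [0,0,0]
  ],
  "jaw": [0.3,0.5,0.5,0.6,0.6,0.6,0.6,0.6,0.6,0.6,0.6,0.6]
}}

```text
t: 26.1
position: [560.1, -282.8, 358.2]
eef_rot: [-0.001, -0.215, 0.977, 0.001]
ft_force: [0.2, -0.2, 0.5]
gripper_width: 51.4
gripper_force: 0.0
```

```bash
python3 - <<'E'
from look import *
for n in("wrist","side"):
    f=cam(n); W=cloud(f); V=W.reshape(-1,3);V=V[~np.isnan(V[:,0])]
    e=V-[561,-283,0]; rr=np.hypot(e[:,0],e[:,1])
    q=V[(rr<36)&(V[:,2]>222)&(V[:,2]<234)&(rr>13)]; A=np.c_[q[:,:2]-[561,-283],np.ones(len(q))]
    print(n,len(q),((q.min(0)+q.max(0))/2).round(1),np.ptp(q,0).round(1),"plane",np.linalg.lstsq(A,q[:,2],rcond=None)[0].round(3))
    k=V[(rr<15)&(V[:,2]>245)&(V[:,2]<262)]; print("knob",len(k),((k.min(0)+k.max(0))/2).round(1),k[:,2].max() if len(k) else "")
    if n=="side": cv2.imwrite("pics/end.png",cv2.resize(f["img"][200:480,200:560],(771,600),interpolation=cv2.INTER_CUBIC))
E
```

```text
wrist 5221 [ 562.1 -283.7  226.5] [65.9 65.5  8.7] plane [ 1.00000e-03 -1.00000e-03  2.27551e+02]
knob 799 [ 561.9 -283.8  251.4] 257.7187928366724
side 821 [ 560.9 -283.3  225.5] [65.5 67.5  7.1] plane [0.00000e+00 1.00000e-03 2.25048e+02]
knob 132 [ 560.9 -284.1  251.5] 257.39921394169926
```

View pics/end.png

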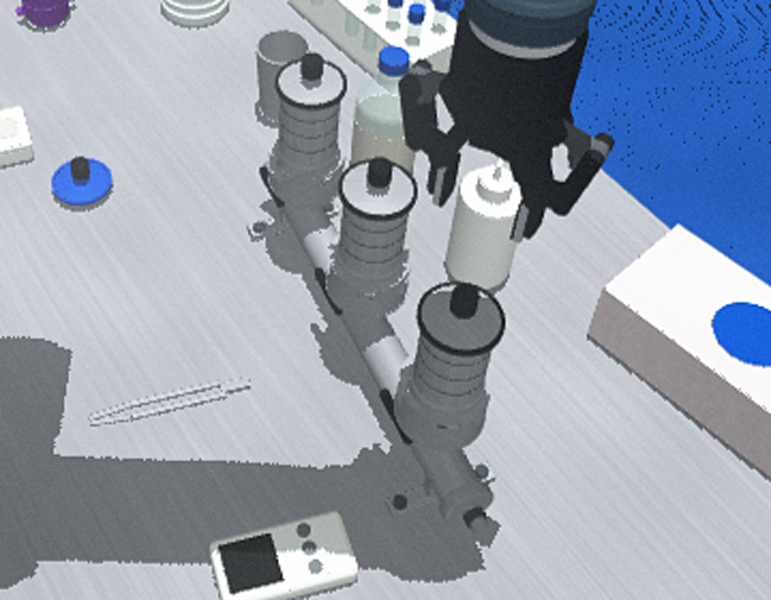

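The free station now matches the other two. Its lid is level and centred, with the flange at (461,318) and the knob top about 121 mm above the collar rim. The gripper is clear.

```bash
python3 -c "
from cell import env
print(env.finish_job())"
```

```text
the job is handed in; nothing more can be done
None
```

The steel funnel is locked in the free station (lugs up in the notches, rim at the expected height), its lid sits level and centred on it, nothing else was handled, and the job is handed in at about 26 s.

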